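# Hold a weld coupon into the corner of the cut-off saw

## Task

Slide the saw's clear guard hood, the one with the yellow handle, all the way open to its stop, and only then reach in and push the brass coupon up flush against the fence. Finish while holding it there with one steady diagonal push of the fingers (its bevel suits that), pressed firmly both against the fence and down onto the bed, ready for clamping: do not let go at the end. Be firm but not brutal, keep off the thin cutting wheel, and leave the two mounts, the wrench and the oil bottle where they are.

Things in the scene. Friction and masses are not known exactly. Their poses are not given: they have to be found in the camera images.
- saw: Fixed cut-off saw, white base 260 (x) x 480 (y) x 40 mm. Origin: on the bench under the middle of the work zone. +x points away from the robot to the fence, +y along the hood's track to the grey drive housing (x -75 to 75, y 135 to 315, top 125 mm high), z up. Two rails along y at x = -115 and 115, tops 54 mm high. Turned up to 0.28 rad either way.
- bed: The saw's flat ground steel table, 190 (x) x 210 (y) mm, y from -120 to +90 mm of the saw's frame. Origin: in its top face, straight above the saw's origin, 45 mm above the bench; axes parallel to the saw's. Oiled: friction with the coupon about 0.3.
- fence: Fixed aluminium fence, 160 mm long (y), 36 mm high, 16 mm thick, with a foot behind it. Origin: at the bottom of the working face, at mid length, at bed level. The working face is the plane x = 0 and looks to -x (to the robot's side); y runs along the fence, z up. It stands at (45, -30, 45) mm in the saw's frame.
- hood (a joint): Travel of the clear, black-framed guard hood along the saw's +y, m: 0 shut over the work zone, 0.22 at its open stop over the housing. Starts at 0 to 0.03, drags with about 2.5 N, stays where left. Hood 236 (x) x 220 (y) mm, centred on the saw's origin when shut, roof top 161 mm above the bench, walls at x = -115 and 115 mm, ends open.
- hood_handle (a point): Middle of the top of the hood's yellow handle: an upright block 70 mm (saw's x) x 18 mm (saw's y) x 40 mm high on the roof; this point is 201 mm above the bench and moves with the hood. Axes parallel to the saw's. Grip it across its 18 mm, or push it.
- coupon: Brass-coloured coupon, loose on the bed, 40 (x) x 90 (y) x 30 mm, 0.2 to 0.4 kg. Origin: centre of its underside. All along its upper -x edge (robot's side) runs a 45 deg bevel, from (x -20, z 16) to (x -6, z 30) mm; the -x side below is upright. Starts 30 to 75 mm short of the fence, turned up to 0.28 rad from the saw; flush, its origin is at x = -20 mm in the fence's frame.
- wheel: Thin copper-coloured cutting wheel, 100 mm across, upright in the plane y = 98 mm of the saw's frame, centre 85 mm above the bench; origin at its centre, axle along y. Uncovered once the hood is open. Not to be touched.
- mount_a: Bystander: green specimen mount, a puck 32 mm across and 24 mm high on the bench between robot and saw; origin at the centre of its underside.
- mount_b: Bystander: red specimen mount of the same size; origin at the centre of its underside.
- wrench: Bystander: steel wrench, about 180 mm long, 8 mm thick, lying on the bench to the right of the saw; origin at the middle of its underside.
- oil: Bystander: white closed oil bottle with blue cap, 60 mm across and 150 mm high, on the bench to the left of the saw; origin at the centre of its underside.

How it is judged:
By the outcome, as a careful person would: the job done as asked, in the order asked, and still so for the second after the job is handed in, while the arm keeps its last pose, push and grip.
It also fails if it takes over 58 s, if anything falls off the work surface, if the arm or the gripper's body presses on something with over 40 N, if the wrist force passes 120 N, or if a joint passes its speed limit or range.

## Robot

A 6-joint arm with a two-finger parallel gripper is mounted at the origin on the work surface. World frame = base frame: x ahead of the robot, y to its left, z up, the work surface at z = 0. Lengths are in m, angles in rad, forces in N, time in s.
With the tool pointing down it reaches from about 0.35 to 1 m from the base axis. Payload 7.1 kg.
Tool frame: the origin (TCP) lies at the very end of the fingers, on their centre line; the grasp point (between the pads) lies manip.grip_depth behind it (manip.grip_depth is the distance from the TCP to the grasp point, in m); y points along the fingers, z is the direction in which the jaws open and shut, and the axes are right-handed (so a half turn about y gives the same grasp; the last joint's range is limited). The gripper opens to 85 mm and grips with 20 to 120 N. Pads are 22 mm wide; open, the fingers measure 114 mm over their backs; the gripper's body (76 mm by 85 mm) begins 54 mm behind the grasp point. The pads swing forward as they close: fully open they stand 13 mm farther back than shut.
Start: joints at [-1.34, 0.423, 1.63, -0, 1.089, -0.019], TCP at [0.155, -0.606, 0.231] pointing down, gripper open.
Joint ranges: [-3, 3], [-0.9, 2.11], [0.09, 2.58], [-1.31, 4.45], [0.11, 2.69], [-2.54, 2.54]. Speed limits (rad/s): [2.39, 2.39, 3.01, 3.14, 3.14, 3.14].

## Interface

Orientations are given as a unit quaternion [w, x, y, z].
In Python, from plant import manip, get_image, camera_params gives the robot as it stands.
- The arm moves only by the tool jog_arm, never from a script. Its argument "rows" is a list that holds one entry, the list of rows, each a list of 6 numbers: the shift along the tool's x, y, z in mm, then the turn, a rotation vector about the tool's x, y, z in degrees. A call has exactly 10 rows; each row shifts and turns the commanded pose from where the row before left it, along the tool's axes as they then stand; what a row does not reach is not made up. A row lasts 1/10 s, in which the tool goes at most 50 mm and 8.59 degrees, less where a joint would pass 70% of its speed; a pose out of reach is approached as far as the arm can. A call with a gripper value outside its range is refused whole. "hand" is the finger opening in mm, from 0 to 85.4, set as the call begins (left out, the last holds). The fingers move at their own pace and stop on an object; the grip force is fixed at half the most. Time passes only in rows, so rows that do not move let the fingers close, or fill a call up. It gives the time, the measured TCP pose, the force and the opening at its end, in the units of the state.
- manip.get_obs(): the state, without advancing time (a new reading comes with each control period).
- get_image(name): name is "scene" or "side" or "wrist"; returns (picture, depth): 384x512x3 uint8, red, green, blue; 384x512 float32, m along the optical axis (not along the pixel's ray), 0 where there is no reading.
- camera_params(name): a dict with "fovy" (degrees; the focal length in pixels is half the picture's height over the tangent of half this angle, whatever the lens; pixels are square), "cx", "cy" (the principal point, pixels), "eye" and "attitude" of the camera in the world. Camera axes: x right, y down, z forward; pixel columns grow to the right and rows downward; lengths in m; the calibration is good to about 2 mm. A picture is of the moment at which its call begins: read the wrist's pose just before it. camera_params takes no time and is no camera call; for the wrist camera it gives the pose at the moment of the call.
- manip.finish_job(): hands the job in, once; it reports no verdict.
The state is a dict: "clock": time; "joint_pos": joint angles; "dq": joint speeds; "tau": joint torques, N m; "tcp_pos": TCP position; "tool_rot": TCP orientation; "ft_force": force on the tool from outside, world axes, zero at the start; "torque": the same for the moment, N m; "finger_gap": opening from 0.0 (shut) to 1.0 (fully open).
Only numpy, scipy, OpenCV 4.12 (cv2) and the standard library are available. Lean on these libraries where they do the work, as an engineer would, in place of code of your own. Each camera call takes 0.05 s, during which the arm holds its last target. There are 200 camera calls.

## Working session

There is one attempt and no reset: what is moved stays moved. The work goes in short steps, Python scripts to look and compute and a tool call to move; the robot and the scene stay as the last step left them, time stands still between calls to the robot, and variables do not carry over. Pictures are saved under pics/ and viewed, about 8 in all and at most 12, crops included, and the job is handed in when it is done.

Besides the shell and the picture viewer there is one more tool, called after ">>>" as name(argument=value, ...) on one line, values as JSON. jog_arm: Moves the arm, as the interface text tells. Its arguments: {"type":"object","properties":{"rows":{"type":"array"},"hand":{"type":"number"}},"required":["rows"]}

```bash
mkdir -p pics; ls
python3 - <<'E'
from plant import manip,get_image,camera_params
import cv2,numpy as np
o=manip.get_obs();print({k:np.round(v,3) for k,v in o.items()},manip.grip_depth)
for n in("scene","side"):
    p,d=get_image(n);np.savez(f"pics/{n}0.npz",p=p,d=d);cv2.imwrite(f"pics/{n}0.png",p[:,:,::-1]);print(n,camera_params(n))
a=cv2.imread("pics/scene0.png");b=cv2.imread("pics/side0.png")
E
```

```text
pics
{'clock': np.float64(0.0), 'joint_pos': array([-1.34 ,  0.424,  1.631,  0.   ,  1.089, -0.019]), 'dq': array([ 0.001,  0.   , -0.   ,  0.   , -0.001, -0.   ]), 'tau': array([ 3.0000e-03, -5.5737e+01, -2.8174e+01,  0.0000e+00,  7.0000e-03,
        0.0000e+00]), 'tcp_pos': array([ 0.154, -0.605,  0.231]), 'tool_rot': array([ 0.088, -0.088,  0.702, -0.701]), 'ft_force': array([ 0.33 , -0.981,  1.224]), 'torque': array([-0.017, -0.012,  0.009]), 'finger_gap': np.float64(1.002)} 0.0187
scene {'fovy': 42.02177915742243, 'cx': 253.56414962855746, 'cy': 191.70205789142366, 'eye': array([0.86229845, 0.63437172, 1.50779681]), 'attitude': array([-0.05818308,  0.24417862,  0.93505763, -0.25031733])}
side {'fovy': 43.36203308897578, 'cx': 259.4432861610283, 'cy': 193.70925497494966, 'eye': array([ 0.57578115, -0.8103135 ,  1.3614269 ]), 'attitude': array([-0.27508997,  0.95982507,  0.05220872, -0.01831896])}
```

Run:
```python
import cv2
for n in("scene","side"):
    a=cv2.imread(f"pics/{n}0.png");cv2.imwrite(f"pics/{n}0L.png",cv2.resize(a,(800,600),interpolation=cv2.INTER_CUBIC))
```

```text
(no output)
```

View pics/scene0L.png

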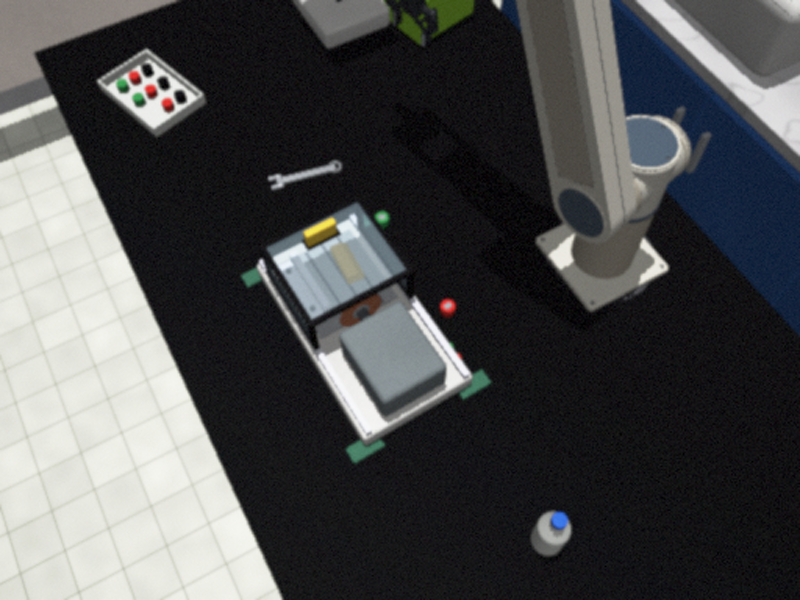

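View pics/side0L.png

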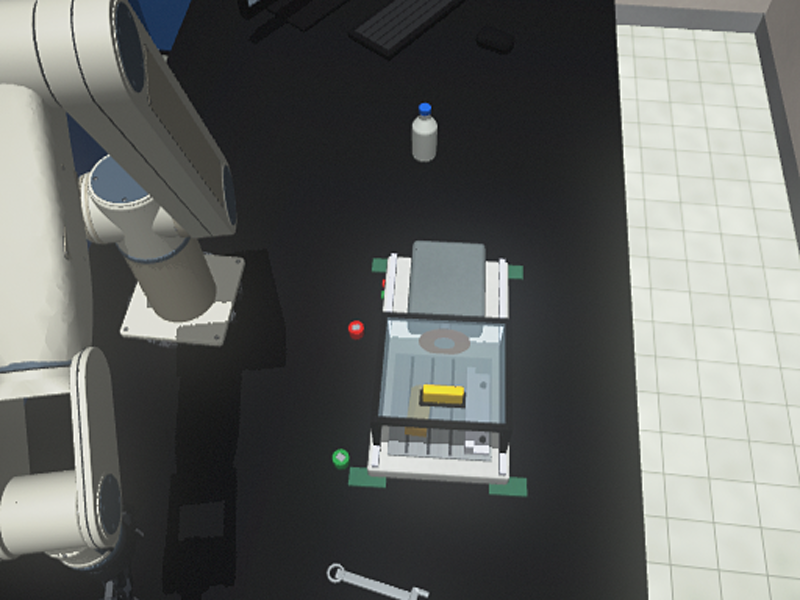

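The scene view shows the handle at (320,232), the hood over the bed, the housing at (393,365) and the mounts at (382,217) and (447,307). In the side view the handle is at (443,393) and the coupon shows through the roof at about (417,410).

```bash
cat > h.py <<'E'
import numpy as np,cv2
from scipy.spatial.transform import Rotation as R
from plant import manip,get_image,camera_params
def rot(q): return R.from_quat(np.roll(q,-1))
def ray(c,uv):
    f=192/np.tan(np.radians(c["fovy"])/2); uv=np.asarray(uv,float)
    d=np.stack([(uv[...,0]-c["cx"])/f,(uv[...,1]-c["cy"])/f,np.ones(uv.shape[:-1])],-1)
    return d@rot(c["attitude"]).as_matrix().T
def cloud(c,d):
    v,u=np.mgrid[:384,:512]; return c["eye"]+ray(c,np.stack([u,v],-1))*d[...,None]
def onplane(c,uv,z):
    r=ray(c,uv); return c["eye"]+r*((z-c["eye"][2])/r[...,2])[...,None]
def proj(c,P):
    f=192/np.tan(np.radians(c["fovy"])/2); q=(np.asarray(P)-c["eye"])@rot(c["attitude"]).as_matrix()
    return np.stack([q[...,0]/q[...,2]*f+c["cx"],q[...,1]/q[...,2]*f+c["cy"]],-1)
E
python3 - <<'E'
from h import *
for n in("scene","side"):
    z=np.load(f"pics/{n}0.npz");p,d=z["p"].astype(int),z["d"];c=camera_params(n);P=cloud(c,d);ok=d>0
    x,y,h=P[...,0],P[...,1],P[...,2]
    yel=ok&(p[...,0]>150)&(p[...,2]<90)&(p[...,1]>110)&(x>.3)&(x<1)
    q=P[yel&(h>.19)];print(n,"yellow",len(q),np.median(q,0),cv2.minAreaRect((q[:,:2]*1e3).astype(np.float32)) if len(q)>3 else 0)
    reg=ok&(x>.3)&(x<1.0)&(np.abs(y)<.5)
    for lo,hi in((.115,.135),(.152,.17),(.048,.06)):
        m=(reg&(h>lo)&(h<hi)).astype(np.uint8)
        k,l,s,_=cv2.connectedComponentsWithStats(m)
        for i in range(1,k):
            if s[i,4]>150:
                q=P[l==i];print(lo,s[i,4],np.median(q,0).round(3),cv2.minAreaRect((q[:,:2]*1e3).astype(np.float32)))
    m=reg&(h>.01)&(h<.03)
    for nm,cc in(("g",m&(p[...,1]>p[...,0]+40)),("r",m&(p[...,0]>p[...,1]+80))):
        if cc.any():print(nm,np.median(P[cc],0),cc.sum())
E
```

```text
scene yellow 90 [ 0.57037472 -0.25126916  0.20295798] ((569.382080078125, -251.0383758544922), (66.09841918945312, 19.28227424621582), 5.880398273468018)
0.115 2526 [0.56  0.034 0.127] ((556.615478515625, 27.110122680664062), (150.99560546875, 182.73239135742188), 2.641901731491089)
0.152 4231 [ 0.571 -0.182  0.164] ((565.434814453125, -195.0111083984375), (244.40562438964844, 229.63128662109375), 2.480959415435791)
0.048 254 [0.443 0.017 0.055] ((445.27978515625, 0.0093536376953125), (21.778324127197266, 245.33885192871094), 2.8110294342041016)
0.048 236 [0.672 0.026 0.056] ((670.454833984375, 22.531883239746094), (16.669544219970703, 220.30726623535156), 2.364291191101074)
g [ 0.39492372 -0.31948714  0.02313311] 53
r [ 0.38081106 -0.04370458  0.02591391] 48
side yellow 165 [ 0.56976781 -0.25689539  0.19992179] ((570.55419921875, -255.41845703125), (66.52503204345703, 16.96396827697754), 3.3442862033843994)
0.115 2238 [0.558 0.023 0.125] ((557.6605224609375, 29.2808837890625), (149.23321533203125, 179.75169372558594), 2.5735254287719727)
0.152 6081 [ 0.568 -0.197  0.161] ((567.285888671875, -193.5537109375), (241.81759643554688, 227.72232055664062), 2.4032950401306152)
g [ 0.39420412 -0.33012805  0.02377808] 87
r [ 0.38091723 -0.05166556  0.02385428] 60
```

Run:
```python
from h import *
o=manip.get_obs();M=rot(o["tool_rot"]).as_matrix();print(M.round(3))
yaw=np.radians(2.55);S=R.from_euler('z',yaw).as_matrix()
for s in(1,-1):
    z=s*S[:,1];y=np.array([0,0,-1.]);T=np.column_stack([np.cross(y,z),y,z])
    rv=R.from_matrix(M.T@T).as_rotvec(degrees=True)
    P=np.array([.570,-.254,.24])-S[:,1]*.04
    print(s,rv,M.T@(P-o["tcp_pos"])*1e3)
# coupon through roof: crop rectified top-ish
z=np.load("pics/side0.npz");c=camera_params("side")
cv2.imwrite("pics/crop1.png",cv2.resize(z["p"][195:310,225:340,::-1],None,fx=5,fy=5,interpolation=cv2.INTER_CUBIC))
```

```text
[[-0.969 -0.     0.247]
 [-0.247  0.001 -0.969]
 [-0.    -1.    -0.001]]
1 [ 8.82790220e-03 -1.68238063e+02 -1.17499615e-01] [-481.32352208   -9.07485772 -198.33821206]
-1 [7.97509433e-02 1.17618963e+01 5.99179436e-03] [-481.32352208   -9.07485772 -198.33821206]
```

View pics/crop1.png

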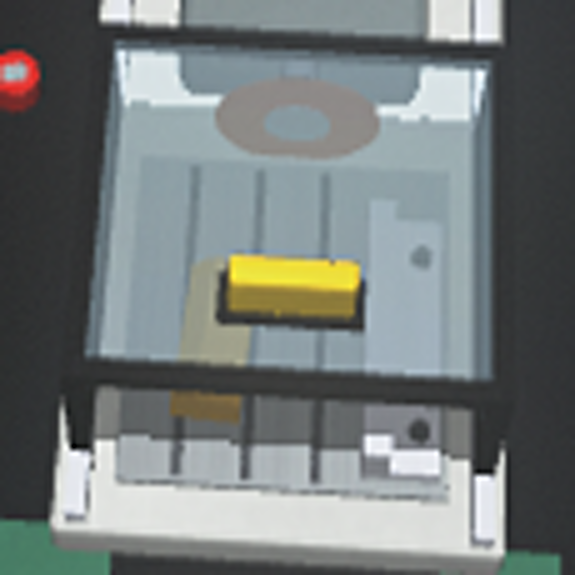

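>>> jog_arm(rows=[[[-25, -1, -10, 0, 0, 0], [-40, -1, -16.5, 0, 0, 0], [-40, -1, -16.5, 0, 0, 0], [-40, -1, -16.5, 0, 0, 0], [-40, -1, -16.5, 0, 0, 0], [-40, -1, -16.5, 0, 0, 0], [-40, -1, -16.5, 0, 0, 0], [-40, -1, -16.5, 0, 0, 0], [-40, -1, -16.5, 0, 0, 0], [-40, 0, -16.5, 0, 0, 0]]], hand=0)

```text
clock: 1.1
tcp_pos: [0.4895, -0.3554, 0.2402]
tool_rot: [0.088, -0.088, 0.702, -0.702]
ft_force: [0.4, -1.2, 0.3]
finger_gap: 0.004
```

>>> jog_arm(rows=[[[-40, 0, -16.5, 0, 0, 0], [-40, 0, -16.5, 0, 0, 0], [-16, 0, -7, 0, 0, 0], [0, 0, 0, 0, 5.9, 0], [0, 0, 0, 0, 5.9, 0], [0, 0, 0, 0, 0, 0], [0, 0, 0, 0, 0, 0], [0, 0, 0, 0, 0, 0], [0, 0, 0, 0, 0, 0], [0, 0, 0, 0, 0, 0]]])

```text
clock: 2.1
tcp_pos: [0.5714, -0.2945, 0.2404]
tool_rot: [-0.016, 0.016, -0.707, 0.707]
ft_force: [-0.2, 0.3, 0.7]
finger_gap: 0.0
```

```bash
cat > st.py <<'E'
from h import *
o=manip.get_obs();M=rot(o["tool_rot"]).as_matrix()
S=R.from_euler('z',np.radians(2.55)).as_matrix();O=np.array([.5673,-.1967,0])
print("t",o["clock"],"tcp saw mm",((o["tcp_pos"]-O)@S*1e3).round(1),"q",o["joint_pos"].round(3),"Fsaw",(o["ft_force"]@S).round(1),"gap",o["finger_gap"].round(3));print("tool axes in saw\n",(S.T@M).round(3))
E
python3 st.py
```

```text
Traceback (most recent call last):
  File "st.py", line 4, in <module>
    print("t",o["clock"],"tcp saw mm",((o["tcp_pos"]-O)@S*1e3).round(1),"q",o["joint_pos"].round(3),"Fsaw",(o["ft_force"]@S).round(1),"gap",o["finger_gap"].round(3));print("tool axes in saw\n",(S.T@M).round(3))
                                                                                                                                            ^^^^^^^^^^^^^^^^^^^^^
AttributeError: 'float' object has no attribute 'round'
```

>>> jog_arm(rows=[[[0, 15, 0, 0, 0, 0], [0, 20, 0, 0, 0, 0], [0, 15, 0, 0, 0, 0], [0, 10, 0, 0, 0, 0], [0, 7, 0, 0, 0, 0], [0, 0, -4, 0, 0, 0], [0, 0, -4, 0, 0, 0], [0, 0, -4, 0, 0, 0], [0, 0, -4, 0, 0, 0], [0, 0, -4, 0, 0, 0]]])

```text
clock: 3.1
tcp_pos: [0.571, -0.2743, 0.174]
tool_rot: [-0.016, 0.015, -0.707, 0.707]
ft_force: [-0.7, -2.6, 0.7]
finger_gap: -0.003
```

>>> jog_arm(rows=[[[0, 0, -6, 0, 0, 0], [0, 0, -8, 0, 0, 0], [0, 0, -10, 0, 0, 0], [0, 0, -10, 0, 0, 0], [0, 0, -10, 0, 0, 0], [0, 0, -10, 0, 0, 0], [0, 0, -10, 0, 0, 0], [0, 0, -10, 0, 0, 0], [0, 0, -10, 0, 0, 0], [0, 0, -10, 0, 0, 0]]])

```text
clock: 4.1
tcp_pos: [0.5666, -0.1796, 0.1733]
tool_rot: [-0.016, 0.015, -0.707, 0.707]
ft_force: [2.5, -2.3, 2.1]
finger_gap: 0.002
```

```bash
sed -i 's/o\["finger_gap"\].round(3)/o["finger_gap"]/' st.py; python3 st.py
```

```text
t 4.1 tcp saw mm [1.000e-01 1.710e+01 1.733e+02] q [-0.327  0.45   1.742  0.     0.95   1.2  ] Fsaw [ 2.4 -2.4  2.1] gap 0.0023060118589332415
tool axes in saw
 [[-1.     0.    -0.001]
 [ 0.001 -0.    -1.   ]
 [-0.    -1.     0.   ]]
```

>>> jog_arm(rows=[[[0, 0, -10, 0, 0, 0], [0, 0, -10, 0, 0, 0], [0, 0, -10, 0, 0, 0], [0, 0, -10, 0, 0, 0], [0, 0, -10, 0, 0, 0], [0, 0, -10, 0, 0, 0], [0, 0, -10, 0, 0, 0], [0, 0, -10, 0, 0, 0], [0, 0, -10, 0, 0, 0], [0, 0, -6, 0, 0, 0]]])

```text
clock: 5.1
tcp_pos: [0.562, -0.0835, 0.1732]
tool_rot: [0.015, -0.016, 0.707, -0.707]
ft_force: [1.4, -3.7, 1.3]
finger_gap: 0.0
```

>>> jog_arm(rows=[[[0, 0, -3, 0, 0, 0], [0, 0, -2, 0, 0, 0], [0, 0, -2, 0, 0, 0], [0, 0, -2, 0, 0, 0], [0, 0, -2, 0, 0, 0], [0, 0, -2, 0, 0, 0], [0, 0, -2, 0, 0, 0], [0, 0, -1, 0, 0, 0], [0, 0, -1, 0, 0, 0], [0, 0, -1, 0, 0, 0]]])

```text
clock: 6.1
tcp_pos: [0.5612, -0.0664, 0.1732]
tool_rot: [0.015, -0.016, 0.707, -0.707]
ft_force: [-1.1, -3.3, -0.4]
finger_gap: 0.001
```

```bash
python3 st.py|head -1
```

```text
t 6.1 tcp saw mm [ -0.3 130.4 173.2] q [-0.139  0.411  1.807 -0.     0.924  1.388] Fsaw [-1.2 -3.3 -0.4] gap 0.0009274424117290844
```

>>> jog_arm(rows=[[[0, 0, -1, 0, 0, 0], [0, 0, -1, 0, 0, 0], [0, 0, -1, 0, 0, 0], [0, 0, -1, 0, 0, 0], [0, 0, -1, 0, 0, 0], [0, 0, -1, 0, 0, 0], [0, 0, -1, 0, 0, 0], [0, 0, -1, 0, 0, 0], [0, 0, -1, 0, 0, 0], [0, 0, -1, 0, 0, 0]]])

```text
clock: 7.1
tcp_pos: [0.5611, -0.0589, 0.1733]
tool_rot: [-0.016, 0.016, -0.705, 0.708]
ft_force: [-2.5, -19.8, -2.7]
finger_gap: 0.0
```

>>> jog_arm(rows=[[[0, 0, 5, 0, 0, 0], [0, 0, 20, 0, 0, 0], [0, -15, 15, 0, 0, 0], [0, -30, 5, 0, 0, 0], [10, -15, 20, 0, 0, 0], [20, 0, 20, 0, 0, 0], [30, 0, 25, 0, 0, 0], [30, 0, 30, 0, 0, 0], [30, 0, 30, 0, 0, 0], [10, 0, 10, 0, 0, 0]]])

```text
clock: 8.1
tcp_pos: [0.4376, -0.2437, 0.2337]
tool_rot: [-0.015, 0.014, -0.707, 0.707]
ft_force: [-0.0, -0.8, -0.9]
finger_gap: 0.0
```

```bash
python3 - <<'E'
from h import *
S=R.from_euler('z',np.radians(2.55)).as_matrix();O=np.array([.5673,-.1967,0])
for n in("scene","side"):
    p,d=get_image(n);c=camera_params(n);np.savez(f"pics/{n}1.npz",p=p,d=d)
    P=cloud(c,d)-O;P=P@S*1e3
    x,y,h=P[...,0],P[...,1],P[...,2];pi=p.astype(int)
    m=(d>0)&(abs(x)<110)&(y>-130)&(y<95)
    q=(m&(h>68)&(h<82)&(x<35)).astype(np.uint8)
    k,l,s,_=cv2.connectedComponentsWithStats(q)
    for i in range(1,k):
        if s[i,4]>40: print(n,s[i,4],np.median(P[l==i],0).round(1),cv2.minAreaRect(P[l==i][:,:2].astype(np.float32)))
    ye=(d>0)&(pi[...,0]>150)&(pi[...,2]<90)&(pi[...,1]>110)&(h>190)&(h<215)
    print("handle saw",np.median(P[ye],0).round(1),ye.sum())
    f=m&(h>74)&(h<88)&(x>30)&(x<75);print("fence top x range",np.percentile(x[f],[2,50,98]).round(1),np.percentile(y[f],[2,98]).round(1),f.sum())
    b=proj(c,O+S@np.array([0,-20,50])/1e0*np.array([1e-3])) if 0 else None
    u=proj(c,O+(S@np.array([.0,-.02,.05])));u0,v0=u.astype(int);print(u)
    cv2.imwrite(f"pics/{n}1c.png",cv2.resize(p[max(0,v0-75):v0+75,max(0,u0-100):u0+100,::-1],(800,600),interpolation=cv2.INTER_CUBIC))
E
python3 st.py|head -1
```

```text
scene 226 [-40.3 -35.5  76.3] ((-40.955596923828125, -36.71794891357422), (95.54695892333984, 38.05335235595703), 84.1435775756836)
handle saw [ -2.5 163.7 201.5] 79
fence top x range [43.6 52.1 60.1] [-107.1   49. ] 207
[213.51660974 178.58508687]
side 337 [-38.5 -37.5  74.5] ((-40.77627944946289, -36.3798942565918), (93.37213897705078, 38.4832649230957), 85.39850616455078)
handle saw [  2.1 155.8 200.5] 131
fence top x range [45.1 53.  60.8] [-109.1   45.7] 287
[281.94200261 259.39615257]
t 8.2 tcp saw mm [-130.5  -40.6  233.7] q [-5.300e-01  2.380e-01  1.897e+00  1.000e-03  1.005e+00  9.990e-01] Fsaw [ 0.7 -0.4  0.2] gap 0.00538580438816642
```

View pics/side1c.png

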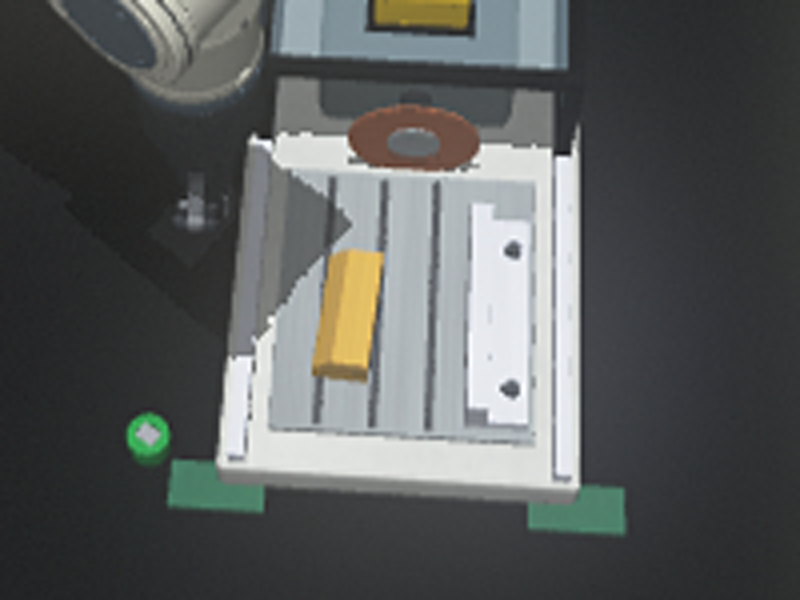

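The hood handle moved about 217 mm, and the arm felt about 20 N at the stop. The coupon lies at about (350,315) in this crop, at saw (-41,-36), turned about -5°, with its bevel facing the robot. Next I'll tilt the tool 45°.

>>> jog_arm(rows=[[[0, 0, -1, 0, 0, 5], [0, 0, -1, 0, 0, 7], [0, 0, -1, 0, 0, 7], [0, 0, -1, 0, 0, 7], [0, 0, -1, 0, 0, 7], [0, 0, 0, 0, 0, 7], [0, 0, 0, 0, 0, 5], [0, 0, 0, 0, 0, 0], [0, 0, 0, 0, 0, 0], [0, 0, 0, 0, 0, 0]]])

```text
clock: 9.2
tcp_pos: [0.4409, -0.2336, 0.2328]
tool_rot: [0.257, 0.223, 0.676, -0.654]
ft_force: [-0.6, 0.3, 0.3]
finger_gap: 0.004
```

```bash
python3 st.py
```

```text
t 9.2 tcp saw mm [-128.   -31.2  232.8] q [-0.815  0.133  2.254  1.132  0.578 -0.224] Fsaw [-0.6  0.3  0.3] gap 0.003640189636505315
tool axes in saw
 [[-0.769  0.639  0.011]
 [-0.     0.016 -1.   ]
 [-0.639 -0.769 -0.012]]
```

>>> jog_arm(rows=[[[0, 0, 0, 0, 0, 2.7], [0, 0, 0, 0, 0, 2.7], [8, 16, 0.6, 0, 0, 0], [8, 16, 0.6, 0, 0, 0], [8, 16, 0.6, 0, 0, 0], [8, 16, 0.6, 0, 0, 0], [8, 16, 0.6, 0, 0, 0], [8, 16, 0.6, 0, 0, 0], [8, 16, 0.6, 0, 0, 0], [0, 0, 0, 0, 0, 0]]])

```text
clock: 10.2
tcp_pos: [0.4809, -0.2332, 0.1121]
tool_rot: [0.287, 0.254, 0.665, -0.64]
ft_force: [0.3, -0.0, 0.5]
finger_gap: 0.002
```

```bash
python3 st.py
```

```text
t 10.2 tcp saw mm [-88.  -32.7 112.1] q [-0.78   0.501  2.287  1.92   0.602 -1.072] Fsaw [ 0.3 -0.   0.5] gap 0.0021238989926535157
tool axes in saw
 [[-0.706  0.708  0.012]
 [ 0.002  0.019 -1.   ]
 [-0.708 -0.706 -0.015]]
```

>>> jog_arm(rows=[[[1.5, 7, 0.6, 0, 0, 0], [2, 9, 0.8, 0, 0, 0], [2, 9, 0.8, 0, 0, 0], [1, 7, 0.8, 0, 0, 0], [0, 3, 0, 0, 0, 0], [0, 2, 0, 0, 0, 0], [0, 2, 0, 0, 0, 0], [0, 2, 0, 0, 0, 0], [0, 2, 0, 0, 0, 0], [0, 1, 0, 0, 0, 0]]])

```text
clock: 11.2
tcp_pos: [0.5067, -0.2351, 0.0779]
tool_rot: [0.287, 0.255, 0.664, -0.641]
ft_force: [0.7, 0.2, -0.7]
finger_gap: 0.003
```

```bash
python3 st.py|head -1
python3 - <<'E'
from h import *
S=R.from_euler('z',np.radians(2.55)).as_matrix();O=np.array([.5673,-.1967,0])
p,d=get_image("side");c=camera_params("side")
u0,v0=proj(c,O+S@np.array([-.03,-.03,.07])).astype(int)
cv2.imwrite("pics/side2c.png",cv2.resize(p[v0-48:v0+48,u0-64:u0+64,::-1],(800,600),interpolation=cv2.INTER_CUBIC))
E
```

```text
t 11.2 tcp saw mm [-62.2 -35.7  77.9] q [-0.735  0.602  2.246  2.055  0.614 -1.183] Fsaw [ 0.7  0.1 -0.7] gap 0.003115579288202659
```

View pics/side2c.png

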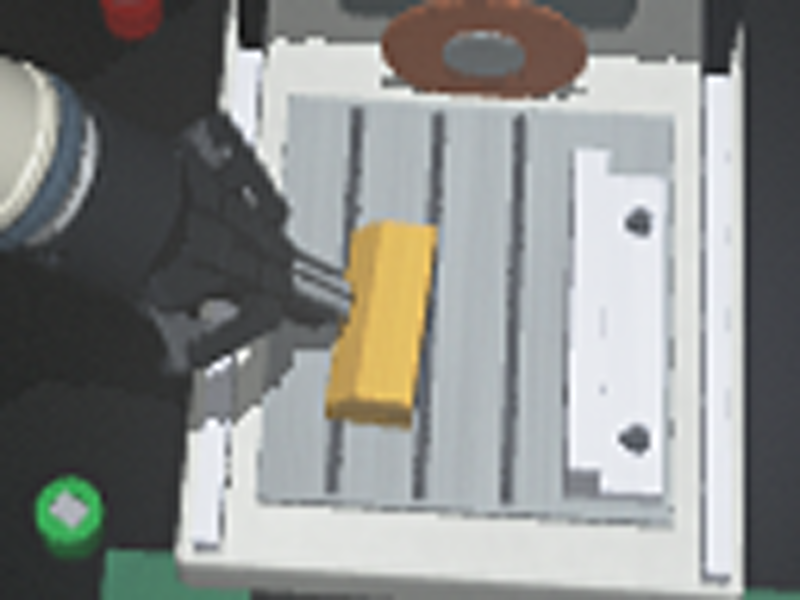

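The fingertips at (350,300) are just short of the middle of the bevel, pointing square at it.

>>> jog_arm(rows=[[[0, 1.5, 0, 0, 0, 0], [0, 1.5, 0, 0, 0, 0], [0, 1.5, 0, 0, 0, 0], [0, 1.5, 0, 0, 0, 0], [0, 1, 0, 0, 0, 0], [0, 1, 0, 0, 0, 0], [0, 1, 0, 0, 0, 0], [0, 1, 0, 0, 0, 0], [0, 1, 0, 0, 0, 0], [0, 1, 0, 0, 0, 0]]])

```text
clock: 12.25
tcp_pos: [0.5153, -0.2345, 0.0696]
tool_rot: [0.288, 0.256, 0.664, -0.641]
ft_force: [-3.6, 0.3, 7.5]
finger_gap: 0.001
```

```bash
python3 st.py|head -1
```

```text
t 12.25 tcp saw mm [-53.7 -35.5  69.6] q [-0.719  0.626  2.232  2.086  0.615 -1.202] Fsaw [-3.6  0.4  7.5] gap 0.001373994061691509
```

>>> jog_arm(rows=[[[-1, 1, 0, 0, 0, 0], [-1.5, 1.5, 0, 0, 0, 0], [-2, 2, 0, 0, 0, 0], [-2, 2, 0, 0, 0, 0], [-2, 2, 0, 0, 0, 0], [-2, 2, 0, 0, 0, 0], [-2, 2, 0, 0, 0, 0], [-2, 2, 0, 0, 0, 0], [-2, 2, 0, 0, 0, 0], [-2, 2, 0, 0, 0, 0]]])

```text
clock: 13.25
tcp_pos: [0.5414, -0.233, 0.0694]
tool_rot: [0.287, 0.255, 0.664, -0.641]
ft_force: [-2.5, -0.2, 3.3]
finger_gap: -0.003
```

```bash
python3 st.py
```

```text
t 13.25 tcp saw mm [-27.5 -35.1  69.4] q [-0.674  0.633  2.191  2.094  0.586 -1.161] Fsaw [-2.5 -0.1  3.3] gap -0.003001211349685606
tool axes in saw
 [[-0.705  0.709  0.01 ]
 [ 0.002  0.016 -1.   ]
 [-0.709 -0.705 -0.013]]
```

Sliding is smooth, at about 3 N. About 38 mm remain.

>>> jog_arm(rows=[[[-2, 2, 0, 0, 0, 0], [-2, 2, 0, 0, 0, 0], [-2, 2, 0, 0, 0, 0], [-2, 2, 0, 0, 0, 0], [-2, 2, 0, 0, 0, 0], [-2, 2, 0, 0, 0, 0], [-2, 2, 0, 0, 0, 0], [-2, 2, 0, 0, 0, 0], [-2, 2, 0, 0, 0, 0], [-2, 2, 0, 0, 0, 0]]])

```text
clock: 14.25
tcp_pos: [0.5696, -0.2315, 0.0695]
tool_rot: [0.287, 0.255, 0.664, -0.641]
ft_force: [-0.3, -0.8, -0.2]
finger_gap: 0.005
```

>>> jog_arm(rows=[[[-1, 1, 0, 0, 0, 0], [-0.7, 0.7, 0, 0, 0, 0], [-0.7, 0.7, 0, 0, 0, 0], [-0.7, 0.7, 0, 0, 0, 0], [-0.7, 0.7, 0, 0, 0, 0], [-0.7, 0.7, 0, 0, 0, 0], [-0.5, 0.5, 0, 0, 0, 0], [0, 0, 0, 0, 0, 0], [0, 0, 0, 0, 0, 0], [0, 0, 0, 0, 0, 0]]])

```text
clock: 15.25
tcp_pos: [0.5766, -0.2312, 0.0697]
tool_rot: [0.287, 0.255, 0.664, -0.641]
ft_force: [-0.9, 0.7, 0.5]
finger_gap: 0.001
```

```bash
python3 st.py|head -1
python3 - <<'E'
from h import *
S=R.from_euler('z',np.radians(2.55)).as_matrix();O=np.array([.5673,-.1967,0])
p,d=get_image("side");c=camera_params("side")
u0,v0=proj(c,O+S@np.array([.01,-.03,.07])).astype(int)
cv2.imwrite("pics/side3c.png",cv2.resize(p[v0-48:v0+48,u0-64:u0+64,::-1],(800,600),interpolation=cv2.INTER_CUBIC))
E
```

```text
t 15.25 tcp saw mm [  7.8 -34.9  69.7] q [-0.621  0.645  2.133  2.097  0.548 -1.104] Fsaw [-0.9  0.8  0.5] gap 0.0011095722003203717
```

View pics/side3c.png

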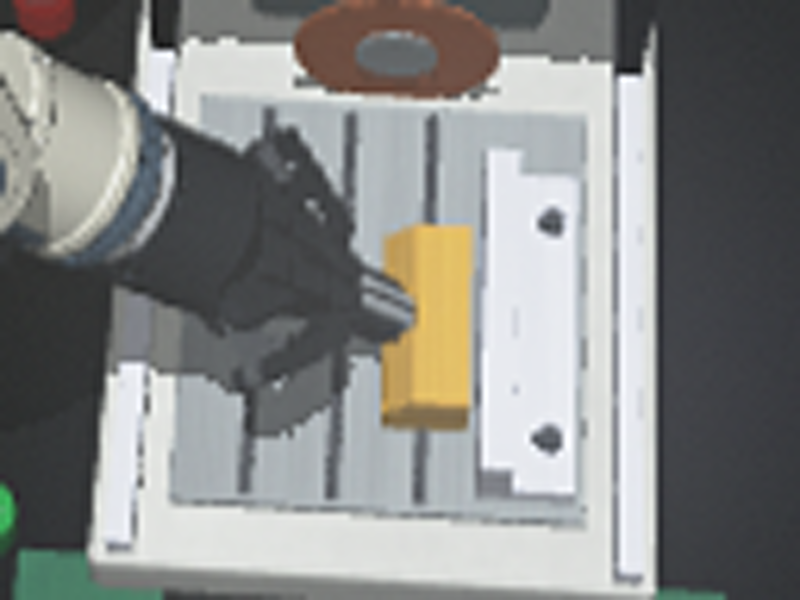

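The coupon is now square to the fence with a gap of about 15 px, or 7 mm. I'll continue slowly.

>>> jog_arm(rows=[[[-0.7, 0.7, 0, 0, 0, 0], [-0.7, 0.7, 0, 0, 0, 0], [-0.7, 0.7, 0, 0, 0, 0], [-0.7, 0.7, 0, 0, 0, 0], [-0.7, 0.7, 0, 0, 0, 0], [-0.5, 0.5, 0, 0, 0, 0], [-0.5, 0.5, 0, 0, 0, 0], [-0.5, 0.5, 0, 0, 0, 0], [0, 0, 0, 0, 0, 0], [0, 0, 0, 0, 0, 0]]])

```text
clock: 16.3
tcp_pos: [0.5819, -0.2307, 0.0695]
tool_rot: [0.286, 0.255, 0.664, -0.641]
ft_force: [-13.7, -1.4, 11.9]
finger_gap: 0.001
```

```bash
python3 st.py|head -1
```

```text
t 16.3 tcp saw mm [ 13.1 -34.6  69.5] q [-0.612  0.646  2.124  2.096  0.539 -1.092] Fsaw [-13.8  -0.8  11.9] gap 0.001444179008967354
```

>>> jog_arm(rows=[[[0, 0.3, 0, 0, 0, 0], [0, 0.3, 0, 0, 0, 0], [0, 0.3, 0, 0, 0, 0], [0, 0.3, 0, 0, 0, 0], [0, 0, 0, 0, 0, 0], [0, 0, 0, 0, 0, 0], [0, 0, 0, 0, 0, 0], [0, 0, 0, 0, 0, 0], [0, 0, 0, 0, 0, 0], [0, 0, 0, 0, 0, 0]]])

```text
clock: 17.3
tcp_pos: [0.582, -0.2307, 0.0695]
tool_rot: [0.286, 0.256, 0.664, -0.641]
ft_force: [-25.3, -2.3, 24.9]
finger_gap: 0.004
```

```bash
python3 st.py|head -1
python3 - <<'E'
from h import *
S=R.from_euler('z',np.radians(2.55)).as_matrix();O=np.array([.5673,-.1967,0])
for n in("scene","side"):
    p,d=get_image(n);c=camera_params(n);P=(cloud(c,d)-O)@S*1e3;x,y,h=P[...,0],P[...,1],P[...,2];pi=p.astype(int)
    ye=(d>0)&(pi[...,0]>130)&(pi[...,2]<110)&(pi[...,1]>80)
    b=ye&(abs(h-75)<6)&(abs(x-25)<40)&(abs(y+35)<70);print(n,b.sum(),cv2.minAreaRect(P[b][:,:2].astype(np.float32)))
    hh=ye&(h>190)&(h<215);print("handle",np.median(P[hh],0).round(1))
    u0,v0=proj(c,O+S@np.array([.025,-.03,.07])).astype(int)
    if n=="side":cv2.imwrite("pics/side4c.png",cv2.resize(p[v0-48:v0+48,u0-64:u0+64,::-1],(800,600),interpolation=cv2.INTER_CUBIC))
E
```

```text
t 17.3 tcp saw mm [ 13.2 -34.6  69.5] q [-0.612  0.646  2.124  2.098  0.539 -1.094] Fsaw [-25.4  -1.2  24.9] gap 0.003966998385524825
scene 142 ((21.737831115722656, -32.75166702270508), (89.77815246582031, 28.48401641845703), 89.64295196533203)
handle [  1.1 162.8 202.5]
side 287 ((27.69830894470215, -34.90928649902344), (32.17111587524414, 90.69752502441406), 2.007580041885376)
handle [  2.  155.4 200.3]
```

View pics/side4c.png

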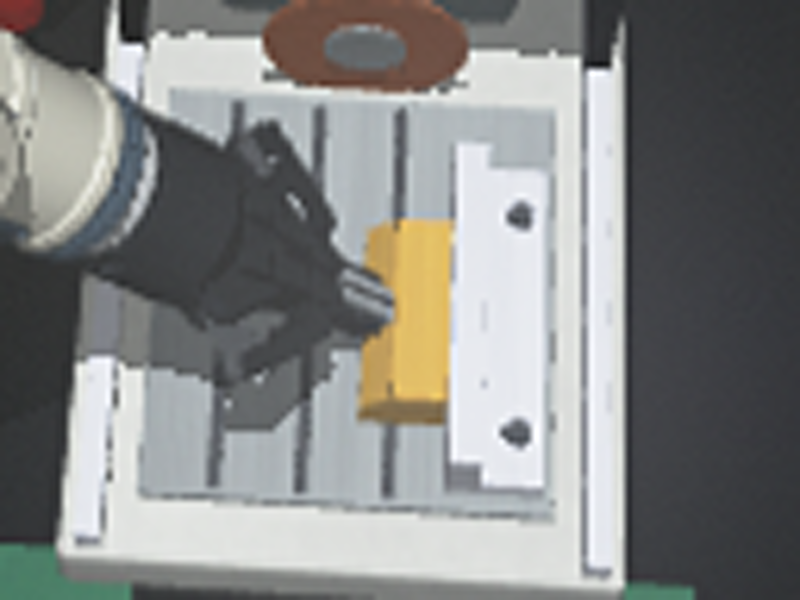

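The coupon's long edge meets the fence along its whole length (x≈452). The push is steady at 25 N into the fence and 25 N down, and the hood is still open.

```bash
python3 -c "
from plant import manip
print(manip.finish_job())"
```

```text
the job is handed in; nothing more can be done
None
```

The job is handed in: the hood is open at its stop, and the brass coupon is flush against the fence and still held there.

**Hood:** I pushed the yellow handle with shut fingers until the force rose to about 20 N at the stop. The handle moved about 217 mm from an estimated 2–4 mm start, which fits the 220 mm stop. The last picture shows the hood still open.

**Coupon:** Only after that, with the tool tilted 45° and square to the bevel, I slid the coupon about 65 mm to the fence and left the fingers pressing on it.

**Last checks:**
- **Push:** it measures about 25 N into the fence and 25 N down onto the bed, steady, at 17.3 s on the robot's clock.
- **Flushness:** the side picture shows the coupon's long edge meeting the fence along its length. The depth-fitted angles disagree slightly: 0.4° from the scene camera and 2° from the side camera. The small mask was partly hidden by the gripper, so I trusted the picture and the force.
- **Handle position:** the two cameras differ by about 7 mm on the handle's y position. Each one agrees with its own earlier reading to about 1 mm, so the hood did not move.
- **Other objects:** the tool path stayed clear of the wheel, the mounts, the wrench and the oil bottle. I did not measure the bystanders again at the end.

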